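# Dispense one coverslip box and slide it aside

## Robot

A 6-joint arm with a two-finger parallel gripper is mounted at the origin on the work surface; the furniture and walls round the work are solid. World frame = base frame: x ahead of the robot, y to its left, z up, the work surface at z = 0. Lengths are in m, angles in degrees, forces in N, time in s.
With the tool pointing down it reaches from about 0.375 to 0.9 m from the base axis. Payload 3.1 kg.
Tool frame: the origin (TCP) lies on the centre line of the jaws, within the pads' length; the fingertips stand 8 mm ahead of it and the grasp point (between the pads) lies 11 mm behind it; z points along the fingers, y is the line along which they close (so a half turn about z gives the same grasp; the last joint's range is limited). The gripper opens to 87 mm and grips with 3 to 60 N. Pads are 19 mm wide; open, the fingers measure 117 mm over their backs; the gripper's body (75 mm by 190 mm) begins 51 mm behind the grasp point.
Start: joints at [53.428, 30.224, 82.088, -0, 67.689, -10.227], TCP at [0.277, 0.56, 0.231] pointing down, gripper open.
Joint ranges: [-176.69, 176.69], [-43.24, 126.21], [12.49, 139.97], [-82, 262], [0, 151.66], [-163.58, 163.58]. Speed limits (degrees/s): [159.86, 159.86, 180, 180, 180, 180].

## Interface

Orientations are given as a 3x3 rotation matrix whose columns are the frame's x, y, z axes.
In Python, from rig import * gives the robot as it stands.
- The arm moves only by the tool step_arm, never from a script. Its argument "targets" is a list of rows, each a list of 5 numbers: the opening, from -1 (shut) to 1 (fully open), then the shift along the world's x, y, z normalised to -1 to 1, where 1 is 0.25 m, then the turn about the world's z normalised to -1 to 1, where 1 is 180 degrees. In form: [[fingers, x, y, z, turn], ...]. A call has 1 to 20 rows; each row is the pose to reach, as a shift and turn from the pose commanded when the call began, turning the shorter way round; what a row does not reach only later rows make up. A row lasts 1/10 s, in which the tool goes at most 50 mm and 8.59 degrees, less where a joint would pass 70% of its speed; a pose out of reach is approached as far as the arm can. A call with a number of a shift or a turn outside -1 to 1 is refused whole. A call with a gripper value outside its range is refused whole. The fingers move at their own pace and stop on an object; the grip force is fixed at half the most. Time passes only in rows, so rows that repeat a pose let the fingers close. It gives the time, the measured TCP pose, the force, the opening and the grip force at its end, in the units of the state.
- read_state(): the state, without advancing time (a new reading comes with each control period).
- capture(name): name is "scene" or "top" or "wrist"; returns a dict with "color" (400x640x3 uint8, red, green, blue), "mtx" (3x3 intrinsics, pixels), "pose" (4x4, takes a point from camera to world coordinates). Camera axes: x right, y down, z forward; pixel columns grow to the right and rows downward; lengths in m; the calibration is good to about 2 mm. A picture is of the moment at which its call begins. There is no depth.
- hand_in(): hands the job in; it is judged then, once.
The state is a dict: "time_s": time; "joint_positions": joint angles; "qvel": joint speeds; "tau": joint torques, N m; "position": TCP position; "tcp_rot": TCP orientation; "force": force on the tool from outside, world axes, zero at the start; "moment": the same for the moment, N m; "opening": opening from 0.0 (shut) to 1.0 (fully open); "grasp_force": force on a finger pad.
Only numpy, scipy, OpenCV 4.12 (cv2) and the standard library are available. Lean on these libraries where they do the work, as an engineer would, in place of code of your own. Each camera call takes 0.05 s, during which the arm holds its last target. There are 200 camera calls.

## Task

Press the red plunger of the box dispenser all the way down once and let it come back up, so that exactly one coverslip box comes out at the front and the next one drops into its place. Then gently push that box aside across the bench with the fingertips until it lies completely inside the blue taped square. Nothing is to be gripped or lifted, and the boxes left in the dispenser and the other things on the bench stay where they are.

Things in the scene. Friction and masses are not known exactly. Their poses are not given: they have to be found in the camera images.
- dispenser: white box dispenser fixed to the bench: open-topped magazine, 43 mm (x) x 49 mm, 52 mm high, with a stack of three boxes; at its left (+y) a housing 34 mm high, x -20 to 36 mm, y 25 to 83 mm, with the plunger; behind it a channel 22 mm high to x = 85 mm. Origin: on the bench, under the centre of the stack. -x is the front, where the bottom box comes out through a low gate at x = -21.5 mm; z up
- outlet (a point): point on the bench, 52 mm before (-x of) the dispenser's origin, where the centre of the box lies after a full press (a little further if pressed fast). A pusher driven by the plunger, moving 2.7 times as far, brings it there and draws back as the plunger rises
- plunger (a joint): travel of the red plunger straight down, m: 0 up (rest), 0.020 fully down at a hard stop. A spring brings it back up by itself; it needs 3 N to start and about 5.5 N at the bottom, more when pressed fast: an unhurried press (about 20 mm/s) with a force stop of 11 N reaches the bottom
- plunger_top (a point): centre of the top of the red plunger cap (disc 32 mm across, 8 mm thick), moves with the plunger: 62 mm over the bench at rest, 42 mm when fully down; it lies 54 mm left (+y) and 4 mm behind (+x) the dispenser's origin
- box_1: coverslip box, small white-lidded square box 30 x 30 x 16 mm, about 22 g (under 1 N slides it; over 5 N on it is too hard), the bottom one of the stack at the start: the one that comes out. Origin: centre of its underside; z up
- box_2: identical coverslip box 30 x 30 x 16 mm, second in the stack, underside 16 mm over the bench at the start; drops onto the bench in the magazine when the pusher has drawn back. Origin: centre of its underside
- box_3: identical coverslip box, top of the stack, underside 32 mm over the bench at the start, 16 mm after the drop. Origin: centre of its underside
- blue_square: square outline of blue tape flat on the bench, 56 mm inside, 68 mm outside, no height to speak of, beside the place where the box comes out, on the dispenser's left or right; sides parallel to the dispenser. Origin: its centre, z = 0, axes along its sides
- yellow_square: the same outline in yellow tape on the other side; not the one wanted
- lens_cleaner: small white bottle 30 mm across, 75 mm tall, bystander; origin centre of underside
- objective_case: black and grey round case 37 mm across, 67 mm tall, bystander; origin centre of underside
- timer: white bench timer 62 x 62 x 20 mm, bystander; origin centre of underside
- marker_red: red-capped marker pen 131 mm long, lying, bystander; origin centre of underside
- slide_carton: carton 55 x 80 x 30 mm, bystander; origin centre of underside
Mind the look-alikes: they are no part of the job. Leave any pink look-alike of the box_3 alone.

How it is judged:
By the outcome, as a careful person would: the job done as asked, in the order asked, and still so for the second after the job is handed in, with the robot touching nothing.
It also fails if it takes over 48 s, if anything falls off the work surface, if the arm or the gripper's body presses on something with over 40 N, if the wrist force passes 120 N, or if a joint passes its speed limit or range.

## Working session

There is one attempt and no reset: what is moved stays moved. The work goes in short steps, Python scripts to look and compute and a tool call to move; the robot and the scene stay as the last step left them, time stands still between calls to the robot, and variables do not carry over. Pictures are saved under pics/ and viewed, at most 10 in all, crops included, and the job is handed in when it is done.

Besides the shell and the picture viewer there is one more tool, called after "Request:" as name(argument=value, ...), one argument or row to a line, values as JSON. step_arm: Moves the arm, as the interface text tells. Scaled input: -1 to 1 covers 0.25 m each way for a shift and 180 degrees each way for a turn. Its arguments: {"type":"object","properties":{"targets":{"type":"array","items":{"type":"array","items":{"type":"number"}}}},"required":["targets"]}

```bash
mkdir -p pics; python3 - <<'E'
from rig import *
import cv2,numpy as np
s=read_state();print(s['position'],s['tcp_rot'],s['force'],s['opening'])
for n in ['scene','top']:
    c=capture(n);cv2.imwrite(f'pics/{n}0.png',c['color'][:,:,::-1]);np.savez(f'{n}0.npz',**c)
    print(n,c['mtx'].tolist(),np.round(c['pose'],3).tolist())
E
```

```text
[0.27687632 0.55950015 0.22955008] [[-8.96151649e-01  4.43745899e-01 -1.34173339e-03]
 [ 4.43747740e-01  8.96149948e-01 -1.79259174e-03]
 [ 4.06939076e-04 -2.20182520e-03 -9.99997493e-01]] [ 0.1266013  -0.32473673 -0.1671977 ] 0.9995785475164464
scene [[369.8562122025198, 0.0, 318.4015092021761], [0.0, 369.8562122025198, 201.7853104795731], [0.0, 0.0, 1.0]] [[0.606, -0.57, 0.555, -0.048], [-0.795, -0.452, 0.404, -0.314], [0.02, -0.686, -0.727, 0.69], [0.0, 0.0, 0.0, 1.0]]
top [[514.2554845480545, 0.0, 326.7663584302317], [0.0, 514.2554845480545, 199.4221845174398], [0.0, 0.0, 1.0]] [[-0.026, -0.997, 0.075, 0.355], [-1.0, 0.025, -0.006, 0.026], [0.004, -0.075, -0.997, 1.417], [0.0, 0.0, 0.0, 1.0]]
```

View pics/top0.png

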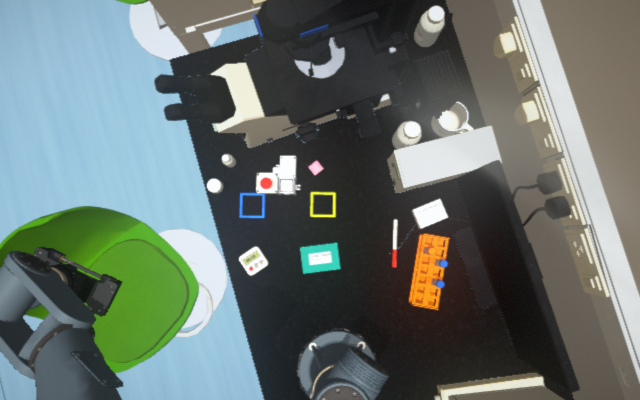

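View pics/scene0.png

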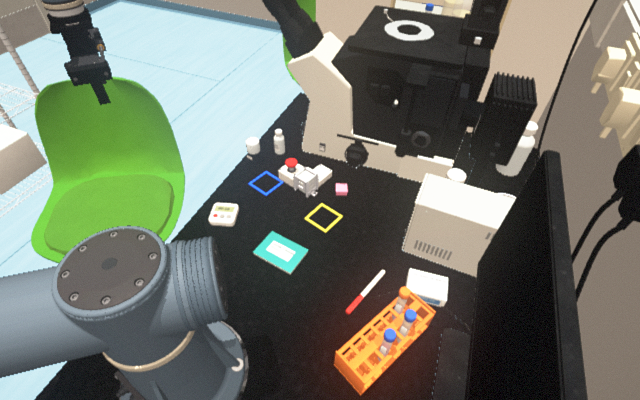

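The top view shows the blue square at about (252,206), yellow at (323,205), the red plunger at (266,183) and the magazine at (287,186). The front faces the robot, so blue is on the left (+y). Next I'll measure these.

```bash
cat >h.py <<'E'
import numpy as np,cv2
def ray(c,uv,z):
    d=np.linalg.solve(c['mtx'],[uv[0],uv[1],1.]);R=c['pose'][:3,:3];o=c['pose'][:3,3]
    d=R@d;return o+d*(z-o[2])/d[2]
def proj(c,p):
    T=np.linalg.inv(c['pose']);q=c['mtx']@(T[:3,:3]@np.asarray(p,float)+T[:3,3]);return q[:2]/q[2]
def blobs(c,lo,hi,mn=8):
    h=cv2.cvtColor(c['color'],cv2.COLOR_RGB2HSV)
    m=cv2.inRange(h,np.array(lo),np.array(hi));cs,_=cv2.findContours(m,cv2.RETR_EXTERNAL,cv2.CHAIN_APPROX_NONE)
    return [k for k in cs if cv2.contourArea(k)>mn]
E
python3 - <<'E'
from h import *
for n in ['top','scene']:
    c=dict(np.load(n+'0.npz'))
    for nm,lo,hi,z in [('blue',(105,150,80),(125,255,255),0),('yel',(25,150,100),(35,255,255),0),('red',(0,150,100),(4,255,255),.062),('red2',(172,150,100),(180,255,255),.062)]:
        for k in blobs(c,lo,hi):
            P=np.array([ray(c,p,z)[:2] for p in k[:,0,:]],np.float32)
            r=cv2.minAreaRect(P*1000);m=cv2.moments(k);u=(m['m10']/m['m00'],m['m01']/m['m00'])
            print(n,nm,np.round(u,1),np.round(r[0],1),np.round(r[1],1),round(r[2],1))
c=dict(np.load('top0.npz'))
i=cv2.resize(c['color'][140:230,190:350],None,fx=5,fy=5,interpolation=cv2.INTER_CUBIC)
cv2.imwrite('pics/t1.png',i[:,:,::-1])
E
```

```text
top blue [440.4 283.8] [ 221.4 -287.6] [19.2 16.2] 88.5
top blue [443.7 263.3] [ 276.7 -298.2] [19.3 13.6] 88.5
top blue [251.5 205.3] [450.7 223.8] [71.7 71.9] 88.5
top blue [315.5  29.1] [944.4  41.7] [ 9.2 81.7] 16.0
top blue [257.7  25. ] [962.4 200.2] [65.5  5.8] 18.0
top yel [322.6 204.4] [447.2  29.1] [69.1 69.2] 88.5
top red [394.  258.5] [ 296.6 -154.8] [10.5 44.4] 88.0
top red [265.6 182.7] [505.2 178.4] [23.8 24. ] 89.0
scene blue [265.4 182.7] [447.5 223.7] [73.3 72.5] 87.3
scene blue [429.2   5.8] [1946.5  462.1] [79.  25.8] 25.9
scene yel [323.6 210.6] [446.   29.5] [57.6 56.7] 87.0
scene yel [328.3 223.9] [445.7  28.6] [71.3 72. ] 87.2
scene red [353.4 304.5] [ 264.3 -174.7] [12.6 47.3] 87.5
scene red [290.8 161.9] [500.  176.5] [31.7 31.2] 38.7
```

View pics/t1.png

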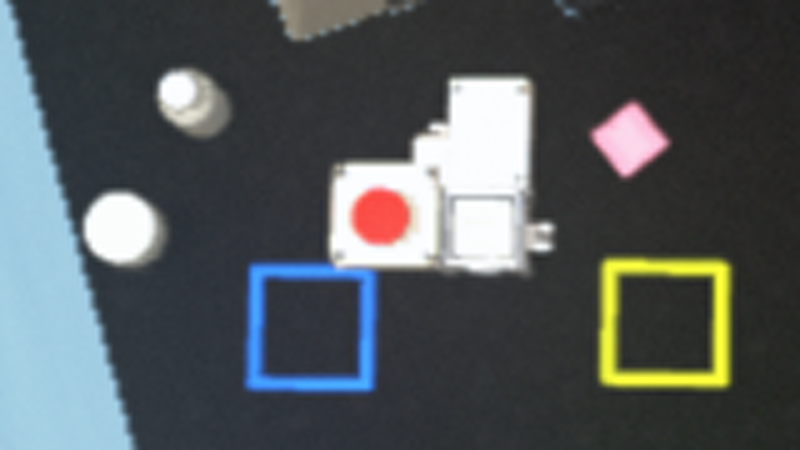

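```bash
python3 - <<'E'
from h import *
t=dict(np.load('top0.npz'));s=dict(np.load('scene0.npz'))
f=lambda c,u,z:np.round(ray(c,u,z)*1000).tolist()
print('stack top',f(t,(287,185.4),.048))
print('mag corners',f(t,(190+525/5-.4,140+270/5),.052),f(t,(190+443/5,140+192/5),.052))
print('bottle top',f(t,(226,158),.075),'case',f(t,(214,185.5),.067))
print('foot',[f(t,(250,147),z) for z in(.05,.1,.2)], [f(s,(345,170),z) for z in (0,.03)])
print('eyepieces',[f(t,(165,105),z) for z in(.2,.3,.4)],[f(s,(320,60),z) for z in(.2,.3,.4)])
E
```

```text
stack top [498.0, 123.0, 48.0]
mag corners [474.0, 103.0, 52.0] [516.0, 144.0, 52.0]
bottle top [571.0, 280.0, 75.0] case [500.0, 314.0, 67.0]
foot [[603.0, 220.0, 50.0], [594.0, 213.0, 100.0], [576.0, 198.0, 200.0]] [[622.0, 85.0, 0.0], [593.0, 68.0, 30.0]]
eyepieces [[683.0, 401.0, 200.0], [656.0, 370.0, 300.0], [629.0, 339.0, 400.0]] [[771.0, 292.0, 200.0], [604.0, 168.0, 300.0], [437.0, 44.0, 400.0]]
```

Request:
step_arm(
  targets=[
    [-1,0.1,-0.2,0,0.04],
    [-1,0.2,-0.4,0,0.08],
    [-1,0.3,-0.6,0,0.12],
    [-1,0.4,-0.8,0,0.146],
    [-1,0.5,-1,0,0.146],
    [-1,0.5,-1,0,0.146],
  ],
)

```text
time_s: 0.7
position: [0.4031, 0.3071, 0.2303]
tcp_rot: [[-1.0, 0.003, -0.001], [0.003, 1.0, -0.001], [0.001, -0.001, -1.0]]
force: [0.6, -0.0, -0.3]
opening: 0.541
grasp_force: 0.0
```

Request:
step_arm(
  targets=[
    [-1,0.1,-0.13,0,0],
    [-1,0.2,-0.26,-0.1,0],
    [-1,0.3,-0.39,-0.2,0],
    [-1,0.404,-0.516,-0.3,0],
    [-1,0.404,-0.516,-0.4,0],
    [-1,0.404,-0.516,-0.5,0],
    [-1,0.404,-0.516,-0.56,0],
    [-1,0.404,-0.516,-0.6,0],
    [-1,0.404,-0.516,-0.6,0],
  ],
)

```text
time_s: 1.6
position: [0.5023, 0.1809, 0.0792]
tcp_rot: [[-1.0, 0.001, -0.003], [0.001, 1.0, -0.0], [0.003, -0.0, -1.0]]
force: [-0.3, -0.4, 0.4]
opening: 0.008
grasp_force: 0.0
```

```bash
python3 - <<'E'
from rig import *
import cv2,numpy as np
a=capture('scene')['color'][110:240,210:370];b=capture('wrist')['color']
i=np.vstack([cv2.resize(a,(640,520))[:,:],])
cv2.imwrite('pics/s2.png',i[:,:,::-1]);cv2.imwrite('pics/w2.png',b[:,:,::-1])
E
```

```text
(no output)
```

View pics/s2.png

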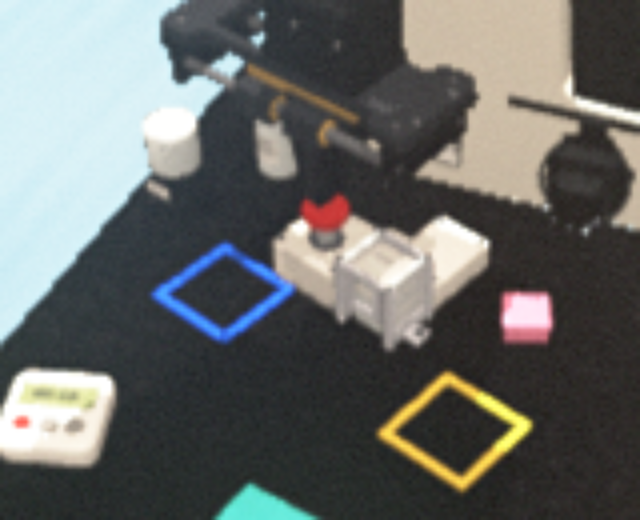

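The fingertips are right above the red plunger (crop pixel 325,210). Now the unhurried press.

Request:
step_arm(
  targets=[
    [-1,0.008,-0.01,-0.014,0],
    [-1,0.008,-0.01,-0.024,0],
    [-1,0.008,-0.01,-0.032,0],
    [-1,0.008,-0.01,-0.04,0],
    [-1,0.008,-0.01,-0.048,0],
    [-1,0.008,-0.01,-0.056,0],
    [-1,0.008,-0.01,-0.064,0],
    [-1,0.008,-0.01,-0.072,0],
    [-1,0.008,-0.01,-0.08,0],
  ],
)

```text
time_s: 2.6
position: [0.5054, 0.1786, 0.0611]
tcp_rot: [[-1.0, 0.001, 0.001], [0.001, 1.0, -0.0], [-0.001, -0.0, -1.0]]
force: [-1.0, -0.0, 6.4]
opening: 0.006
grasp_force: 3.2
```

Request:
step_arm(
  targets=[
    [-1,0,0,-0.008,0],
    [-1,0,0,-0.016,0],
    [-1,0,0,-0.024,0],
    [-1,0,0,-0.03,0],
  ],
)

```text
time_s: 3.0
position: [0.5054, 0.1786, 0.0535]
tcp_rot: [[-1.0, 0.001, 0.001], [0.001, 1.0, 0.0], [-0.001, 0.0, -1.0]]
force: [-0.8, -0.0, 6.1]
opening: 0.005
grasp_force: 2.9
```

Request:
step_arm(
  targets=[
    [-1,0,0,-0.006,0],
    [-1,0,0,-0.012,0],
    [-1,0,0,-0.014,0],
  ],
)

```text
time_s: 3.3
position: [0.5054, 0.1786, 0.0503]
tcp_rot: [[-1.0, 0.001, 0.0], [0.001, 1.0, 0.0], [-0.0, 0.0, -1.0]]
force: [-1.9, -0.7, 11.5]
opening: 0.006
grasp_force: 5.9
```

Request:
step_arm(
  targets=[
    [-1,0,0,-0.001,0],
    [-1,0,0,-0.001,0],
  ],
)

```text
time_s: 3.5
position: [0.5054, 0.1786, 0.0504]
tcp_rot: [[-1.0, 0.001, 0.001], [0.001, 1.0, -0.0], [-0.001, -0.0, -1.0]]
force: [-1.6, -0.2, 8.8]
opening: 0.001
grasp_force: 4.9
```

Request:
step_arm(
  targets=[
    [-1,0,0,0.014,0],
    [-1,0,0,0.028,0],
    [-1,0,0,0.042,0],
    [-1,0,0,0.056,0],
    [-1,0,0,0.07,0],
    [-1,0,0,0.086,0],
    [-1,0,0,0.12,0],
    [-1,-0.1,-0.05,0.2,0],
    [-1,-0.2,-0.15,0.28,-0.04],
    [-1,-0.228,-0.3,0.3,-0.08],
    [-1,-0.228,-0.46,0.3,-0.12],
    [-1,-0.228,-0.6,0.3,-0.16],
    [-1,-0.228,-0.6,0.3,-0.2],
    [-1,-0.228,-0.6,0.3,-0.24],
    [-1,-0.228,-0.6,0.3,-0.28],
    [-1,-0.228,-0.6,0.3,-0.32],
    [-1,-0.228,-0.6,0.3,-0.36],
    [-1,-0.228,-0.6,0.3,-0.4],
    [-1,-0.228,-0.6,0.3,-0.45],
    [-1,-0.228,-0.6,0.3,-0.5],
  ],
)

```text
time_s: 5.5
position: [0.4481, 0.0286, 0.1246]
tcp_rot: [[-0.007, 1.0, -0.0], [1.0, 0.007, 0.0], [0.0, -0.0, -1.0]]
force: [0.7, 0.1, 0.1]
opening: 0.007
grasp_force: 0.0
```

```bash
python3 - <<'E'
from rig import *
import cv2,numpy as np
o=[]
for n in ['scene','top']:
    c=capture(n);np.savez(f'{n}1.npz',**c)
    o.append(cv2.resize(c['color'][110:240,210:370] if n=='scene' else c['color'][140:240,220:343],(390,317),interpolation=cv2.INTER_CUBIC))
cv2.imwrite('pics/s3.png',np.hstack(o)[:,:,::-1])
E
```

```text
(no output)
```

View pics/s3.png

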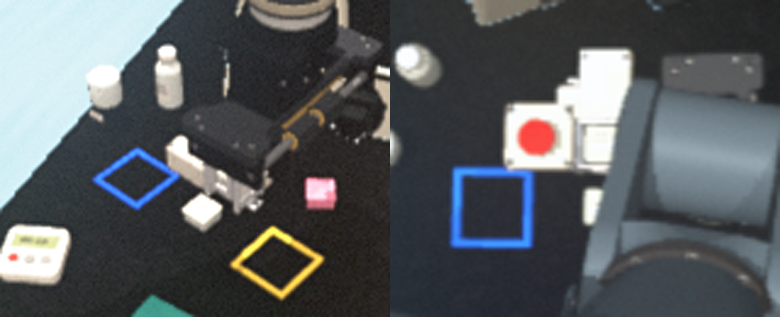

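The box is out, at about (203,211) in the left crop. In the top view it is partly hidden by the arm. I'll measure it in the scene view.

```bash
python3 - <<'E'
from h import *
c=dict(np.load('scene1.npz'))
pb=proj(c,(.448,.124,.016));print(pb)
for lo in (90,130,160):
  for k in blobs(c,(0,0,lo),(179,80,255)):
    m=cv2.moments(k);u=np.array((m['m10']/m['m00'],m['m01']/m['m00']))
    if np.hypot(*(u-pb))<12:
        P=np.array([ray(c,p,.016)[:2] for p in k[:,0,:]],np.float32)*1000
        r=cv2.minAreaRect(P);print(lo,u,np.round(P.min(0)),np.round(P.max(0)),np.round(r[0],1),np.round(r[1],1),r[2],cv2.contourArea(k))
g=cv2.resize(c['color'][180:215,275:315],None,fx=14,fy=14,interpolation=cv2.INTER_NEAREST)
cv2.imwrite('pics/b.png',g[:,:,::-1])
E
```

```text
[294.14461939 194.58943378]
90 [294.97350427 185.82136752] [420.  81.] [531. 223.] [471.  149.6] [110.5 138.3] 5.484555244445801 585.0
130 [294.19245029 185.64374789] [421.  82.] [519. 221.] [468.3 155. ] [141.3  85. ] 82.67340850830078 494.5
160 [292.39309429 196.04249668] [422. 105.] [468. 142.] [444.9 123.3] [37.9 43.9] 86.72261047363281 125.5
```

View pics/b.png

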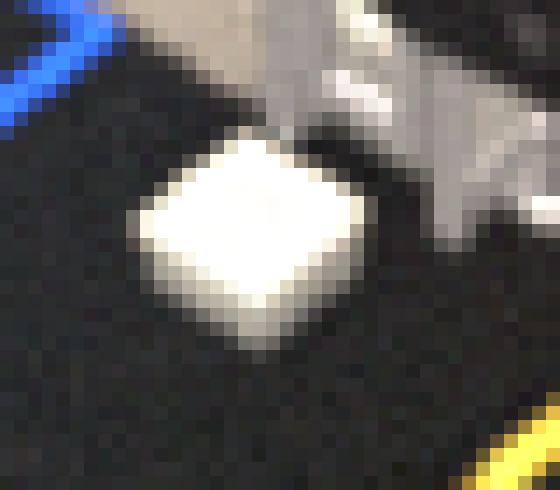

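Request:
step_arm(
  targets=[
    [-1,-0.004,0.1,-0.1,0],
    [-1,-0.004,0.186,-0.2,0],
    [-1,-0.004,0.186,-0.3,0],
    [-1,-0.004,0.186,-0.38,0],
    [-1,-0.004,0.186,-0.41,0],
    [-1,-0.004,0.186,-0.425,0],
    [-1,-0.004,0.186,-0.435,0],
    [-1,-0.004,0.186,-0.435,0],
  ],
)

```text
time_s: 6.4
position: [0.4477, 0.0749, 0.016]
tcp_rot: [[-0.013, 1.0, 0.001], [1.0, 0.013, -0.0], [-0.0, 0.001, -1.0]]
force: [0.4, 0.3, 0.1]
opening: 0.006
grasp_force: 0.0
```

Request:
step_arm(
  targets=[
    [-1,0,0.012,0,0],
    [-1,0,0.024,0,0],
    [-1,0,0.036,0,0],
    [-1,0,0.048,0,0],
    [-1,0,0.06,0,0],
    [-1,0,0.072,0,0],
    [-1,0,0.082,0,0],
    [-1,0,0.092,0,0],
    [-1,0,0.102,0,0],
    [-1,0,0.112,0,0],
    [-1,0,0.122,0,0],
    [-1,0,0.132,0,0],
    [-1,0,0.142,0,0],
    [-1,0,0.152,0,0],
    [-1,0,0.162,0,0],
  ],
)

```text
time_s: 7.9
position: [0.4473, 0.1158, 0.0156]
tcp_rot: [[-0.013, 1.0, -0.0], [1.0, 0.013, -0.0], [-0.0, -0.0, -1.0]]
force: [-0.4, -0.1, 0.6]
opening: 0.007
grasp_force: 0.0
```

Request:
step_arm(
  targets=[
    [-1,0,0.012,0,0],
    [-1,0,0.024,0,0],
    [-1,0,0.036,0,0],
    [-1,0,0.048,0,0],
    [-1,0,0.06,0,0],
    [-1,0,0.072,0,0],
    [-1,0,0.084,0,0],
    [-1,0,0.096,0,0],
    [-1,0,0.108,0,0],
    [-1,0,0.12,0,0],
    [-1,0,0.132,0,0],
    [-1,0,0.144,0,0],
    [-1,0,0.156,0,0],
    [-1,0,0.168,0,0],
    [-1,0,0.18,0,0],
    [-1,0,0.192,0,0],
    [-1,0,0.204,0,0],
    [-1,0,0.216,0,0],
    [-1,0,0.228,0,0],
    [-1,0,0.24,0,0],
  ],
)

```text
time_s: 9.9
position: [0.4473, 0.1758, 0.0155]
tcp_rot: [[-0.013, 1.0, 0.0], [1.0, 0.013, -0.0], [-0.0, 0.0, -1.0]]
force: [-1.4, -0.6, 0.5]
opening: 0.01
grasp_force: 0.1
```

```bash
python3 - <<'E'
from rig import *
import cv2,numpy as np
o=[]
for n in ['scene','top']:
    c=capture(n);np.savez(f'{n}2.npz',**c)
    o.append(cv2.resize(c['color'][130:230,220:343],(390,317),interpolation=cv2.INTER_CUBIC))
cv2.imwrite('pics/s4.png',np.hstack(o)[:,:,::-1])
E
```

```text
(no output)
```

View pics/s4.png

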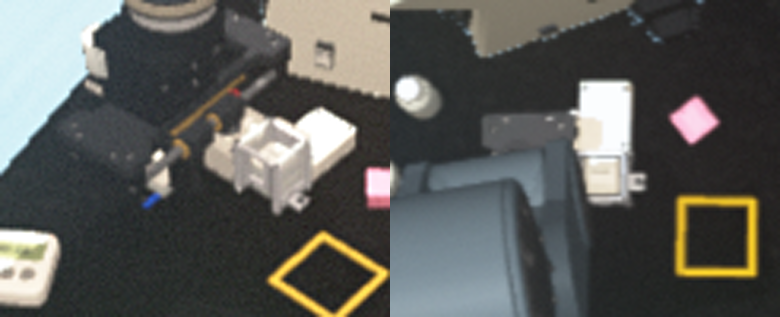

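The gripper hides most of the box, but part of it shows at (160,175) in the left crop, inside the square ahead of the fingers. I'll finish the push, back off and check.

Request:
step_arm(
  targets=[
    [-1,0,0.012,0,0],
    [-1,0,0.024,0,0],
    [-1,0,0.036,0,0],
    [-1,0,0.048,0,0],
    [-1,0,0.06,0,0],
    [-1,0,0.07,0,0],
    [-1,0,0.078,0,0],
    [-1,0,0.084,0,0],
    [-1,0,0.084,0,0],
    [-1,0,0.07,0,0],
    [-1,0,0.04,0,0],
    [-1,0,0,0.06,0],
    [-1,0,-0.1,0.2,0],
    [-1,0,-0.3,0.4,0],
    [-1,0,-0.5,0.5,0],
    [-1,0,-0.7,0.6,0],
    [-1,0,-0.85,0.6,0],
    [-1,0,-0.85,0.6,0],
  ],
)

```text
time_s: 11.8
position: [0.4484, -0.0416, 0.1672]
tcp_rot: [[-0.009, 1.0, 0.005], [1.0, 0.009, -0.003], [-0.003, 0.004, -1.0]]
force: [0.6, 0.2, -0.0]
opening: 0.008
grasp_force: 0.0
```

```bash
python3 - <<'E'
from rig import *
from h import *
o=[]
for n in ['scene','top']:
    c=capture(n);np.savez(f'{n}3.npz',**c)
    o.append(cv2.resize(c['color'][130:230,220:343],(390,317),interpolation=cv2.INTER_CUBIC))
    for k in blobs(c,(105,150,80),(125,255,255),50):
        P=np.array([ray(c,p,0)[:2] for p in k[:,0,:]],np.float32)*1000;r=cv2.minAreaRect(P)
        if abs(r[0][0]-450)<20: print(n,'blue',np.round(r[0],1),np.round(r[1],1),r[2])
    for k in blobs(c,(0,0,160),(179,80,255),30):
        P=np.array([ray(c,p,.016)[:2] for p in k[:,0,:]],np.float32)*1000;r=cv2.minAreaRect(P)
        if abs(r[0][0]-450)<30 and abs(r[0][1]-224)<35: print(n,'box',np.round(r[0],1),np.round(r[1],1),r[2])
cv2.imwrite('pics/s5.png',np.hstack(o)[:,:,::-1])
E
```

```text
scene blue [447.9 223.9] [72.8 72.5] 88.05626678466797
scene box [440.4 219.3] [38.7 39. ] 3.5046334266662598
top blue [450.1 224.5] [72.2 71.2] 85.23829650878906
top box [446.9 222.8] [30.2 27.3] 88.54546356201172
```

View pics/s5.png

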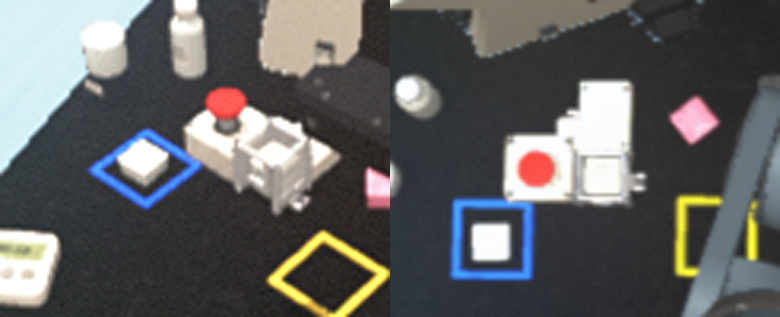

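The box lies well inside the blue square: its centre is at right-crop (491,242) and the square's at (492,239), with the sides nearly parallel. The plunger is back up, and the stack has dropped in the magazine. I'm handing in.

```bash
python3 -c "
from rig import *
print(hand_in())"
```

```text
the job is handed in; nothing more can be done
None
```

The job is handed in: one full press brought out a single box, which now lies about 3 mm off the centre of the blue square; the plunger is back up and the next box appears to have dropped into place.

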